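# Refit the dial knob on a bench variable transformer

### The arm

A 6-joint arm with a two-finger parallel gripper is mounted at the origin on the work surface. World frame = base frame: x ahead of the robot, y to its left, z up, the work surface at z = 0. Lengths are in m, angles in rad, forces in N, time in s.
With the tool pointing down it reaches from about 0.4 to 0.925 m from the base axis. Payload 3.4 kg.
Tool frame: the origin (TCP) lies on the mounting face of the last link; the fingertips stand 173 mm ahead of it and the grasp point (between the pads) lies 155 mm ahead of it; z points along the fingers, y is the line along which they close (so a half turn about z gives the same grasp; the last joint's range is limited). The gripper opens to 85 mm and grips with 20 to 120 N. Pads are 22 mm wide; open, the fingers measure 114 mm over their backs; the gripper's body (76 mm by 85 mm) begins 54 mm behind the grasp point. The pads swing forward as they close: fully open they stand 13 mm farther back than shut.
Start: joints at [1.107, 0.307, 1.506, -0, 1.328, -0.073], TCP at [0.219, 0.532, 0.405] pointing down, gripper open.
Joint ranges: [-3.12, 3.12], [-1.05, 2.28], [0.14, 2.33], [-1.42, 4.57], [0.1, 2.73], [-2.68, 2.68]. Speed limits (rad/s): [2.57, 2.57, 3.14, 3.14, 3.14, 3.14].

### API

Orientations are given as a rotation vector (axis times angle).
In Python, from workcell import get_state, optics, manip gives the robot as it stands.
- The arm moves only by the shell command python3 -m inch 'ROWS' [OPENING]. ROWS is text: rows parted by semicolons, each of 6 numbers parted by spaces: the shift along the world's x, y, z in mm, then the turn, a rotation vector about the world's x, y, z in degrees. A call has 1 to 12 rows; each row shifts and turns the commanded pose from where the row before left it; what a row does not reach is not made up. A row lasts 1/10 s, in which the tool goes at most 50 mm and 8.59 degrees, less where a joint would pass 70% of its speed; a pose out of reach is approached as far as the arm can. A call with a gripper value outside its range is refused whole. OPENING is the opening in per cent of the stroke, from 0 (shut) to 100 (fully open), set as the call begins (- or left out, the last holds). The fingers move at their own pace and stop on an object; the grip force is fixed at half the most. Time passes only in rows, so rows that do not move let the fingers close. It gives the time, the measured TCP pose, the force, the opening and the grip force at its end, in the units of the state.
- get_state(): the state, without advancing time (a new reading comes with each control period).
- optics.grab_frame(name): name is "scene" or "top" or "wrist"; returns (picture, depth): 400x640x3 uint8, red, green, blue; 400x640 float32, m along the optical axis (not along the pixel's ray), 0 where there is no reading.
- optics.get_calibration(name): a dict with "fx", "fy", "cx", "cy" (pixels), "view" (4x4, takes a point from world to camera coordinates). Camera axes: x right, y down, z forward; pixel columns grow to the right and rows downward; lengths in m; the calibration is good to about 2 mm. A picture is of the moment at which its call begins: read the wrist's pose just before it. get_calibration takes no time and is no camera call; for the wrist camera it gives the pose at the moment of the call.
- manip.sign_off(): hands the job in; it is judged then, once.
The state is a dict: "time_s": time; "joint_pos": joint angles; "dq": joint speeds; "joint_efforts": joint torques, N m; "tcp_pos": TCP position; "tcp_rot": TCP orientation; "wrist_force": force on the tool from outside, world axes, zero at the start; "moment": the same for the moment, N m; "width": finger opening in m; "grip_force": force on a finger pad.
Only numpy, scipy, OpenCV 4.12 (cv2) and the standard library are available. Lean on these libraries where they do the work, as an engineer would, in place of code of your own. Each camera call takes 0.05 s, during which the arm holds its last target. There are 200 camera calls.

### The job

The bar-grip dial knob has come off the variable transformer and lies on the rubber parts mat. Put it back on the D-shaft in the middle of the dial: turn it to find the flat, then push it until it snaps fully home on the nut, without forcing it, because a knob that will not go on under a light push is not lined up. Then turn the dial anticlockwise down to its stop at the zero mark, let go, and leave the other things on the mat where they are.

Things in the scene. Friction and masses are not known exactly. Their poses are not given: they have to be found in the camera images.
- knob: Loose black dial knob lying bore-down on the mat, 100 g. Skirt 54 mm across, 13 mm thick; on it a bar grip 18 mm wide (y), 46 mm long (x), from 13 to 38 mm above the underside; at the rim a nose with a white line, along +x. Origin: centre of the underside, on the bore's axis; z up; x along the bar to the nose (the pointer).
- bore_flat (a point): In the knob's mouth, the middle of the bore's flat: 3.2 mm from the axis on the -y side (90 degrees clockwise of the nose, seen from above), level with the underside. The bore is D-shaped, open below, 12.6 mm across, 22 mm deep. It fits the shaft at one angle only, and once home it leads the shaft by up to 0.2 rad while it is turned and springs back square when let go.
- pointer (a point): The tip of the knob's nose: 34 mm from the knob's axis along its x, 3 mm above its underside.
- variac: The variable transformer: a fixed grey cabinet 200 x 200 x 160 mm high with a black round dial 122 mm across on top, white ticks over 300 degrees, a carrying handle on each side (stands out 28 mm), meter, switch and outlet on the front. It may stand left or right of the mat. Origin: centre of its underside; z up; its front faces -x.
- shaft_end (a point): Centre of the upper end of the upright steel D-shaft: 12 mm in diameter, flat 3 mm from the axis, 20 mm above the nut, edge broken 0.4 mm. It turns with a drag of 0.04 N m. Its angle is not measured: a knob that fits it points 0.4 to 2.1 rad clockwise (from above) of the zero mark; its flat faces 90 degrees clockwise of that pointer. A knob over 0.1 to 0.2 rad out of line stands on this end.
- seat (a point): Centre of the top of the 20 mm hexagonal brass nut on the dial, on the shaft's axis, 166 mm above the bench: the underside of a knob that is fully home rests here. In line, the knob drops freely to 6 mm above it; there a spring tooth in the shaft must be pushed past with about 10 to 13 N; at 1.5 mm it snaps down and is held. Over 30 N on a knob that is out of line is forcing it.
- zero_mark (a point): On the dial, 34 mm from the shaft's axis, at the inner end of the long thick white tick, the first of the scale, at 150 degrees anticlockwise of the cabinet's +x (front left). The pointer's tip is over it when the dial is at zero, where the shaft meets its stop. The scale runs clockwise from it, 300 degrees.
- mat: Fixed grey-green rubber parts mat 240 x 240 mm, 3 mm thick, on the bench. Origin: centre of its underside.
- round_knob: Another knob, round and smaller (32 mm across, 20 mm high), on the mat: not for this machine, leave it. Origin: centre of its underside.
- socket: Steel wrench socket, 27 mm across, 34 mm high, upright on the mat: leave it. Origin: centre of its underside.
- screwdriver: Screwdriver with a yellow handle, 190 mm long, 26 mm thick, lying on the far part of the mat: leave it. Origin: under its middle.
There are look-alikes about, which are no part of the job. Leave any yellow look-alike of the knob alone.

How it is judged:
By the outcome, as a careful person would: the job done as asked, in the order asked, and still so for the second after the job is handed in, with the robot touching nothing.
It also fails if it takes over 72 s, if anything falls off the work surface, if the arm or the gripper's body presses on something with over 40 N, if the wrist force passes 120 N, or if a joint passes its speed limit or range.

## Working session

There is one attempt and no reset: what is moved stays moved. The work goes in short steps, Python scripts to look and compute and a shell command to move; the robot and the scene stay as the last step left them, time stands still between calls to the robot, and variables do not carry over. Pictures are saved under pics/ and viewed, at most 10 in all, crops included, and the job is handed in when it is done.

```bash
ls; mkdir -p pics
cat > h.py <<'E'
import numpy as np, cv2
from workcell import get_state, optics, manip
def grab(n,save=None):
    c=optics.get_calibration(n); p,d=optics.grab_frame(n)
    if save: cv2.imwrite('pics/'+save,cv2.cvtColor(p,cv2.COLOR_RGB2BGR))
    return p,d,c
def ray(c,u,v):
    V=np.array(c['view']); R=V[:3,:3]; o=-R.T@V[:3,3]
    return o, R.T@np.array([(u-c['cx'])/c['fx'],(v-c['cy'])/c['fy'],1.])
def onz(c,u,v,z):
    o,d=ray(c,u,v); return o+d*(z-o[2])/d[2]
def dep(c,d,u,v):
    o,r=ray(c,u,v); return o+r*d[int(round(v)),int(round(u))]
def proj(c,p):
    V=np.array(c['view']); q=V[:3,:3]@np.array(p)+V[:3,3]
    return q[0]/q[2]*c['fx']+c['cx'], q[1]/q[2]*c['fy']+c['cy']
E
python3 - <<'E'
from h import *
for n in ('top','scene','wrist'):
    p,d,c=grab(n,n+'0.png'); np.savez('pics/'+n+'0.npz',p=p,d=d); print(n,c['fx'],c['fy'],c['cx'],c['cy'],np.round(ray(c,c['cx'],c['cy']),3).tolist())
print(get_state())
E
```

```text
pics
top 471.0818213446332 471.0818213446332 321.1070536381878 203.76336650596068 [[0.436, 0.01, 1.165], [0.062, 0.007, -0.998]]
scene 498.21514289734006 498.21514289734006 319.01931348097315 205.68092023666438 [[0.798, -0.076, 0.986], [-0.324, 0.104, -0.94]]
wrist 345.6972368031506 345.6972368031506 314.93874636147234 202.58663739785345 [[0.154, 0.558, 0.373], [0.255, -0.107, -0.961]]
{'time_s': 0.15, 'joint_pos': array([ 1.10748883e+00,  3.07438369e-01,  1.50737419e+00, -7.07641011e-06,
        1.32841831e+00, -7.35151238e-02]), 'dq': array([ 3.01024174e-05, -5.88361500e-04, -3.72272208e-03,  1.52310498e-03,
       -4.73666347e-04, -9.33736636e-04]), 'joint_efforts': array([ 1.34672257e-03, -4.57979143e+01, -2.52221060e+01, -9.57510269e-05,
        8.51953228e-03, -1.11757848e-05]), 'tcp_pos': array([0.21841577, 0.53162649, 0.40397078]), 'tcp_rot': array([-6.08329887e-01, -3.08169515e+00,  2.48369196e-03]), 'wrist_force': array([-0.68325542, -0.49151838,  0.02994795]), 'moment': array([-0.02289259, -0.02414379, -0.01439205]), 'grip_force': 0.0, 'width': 0.08533445096932706}
```

View pics/top0.png

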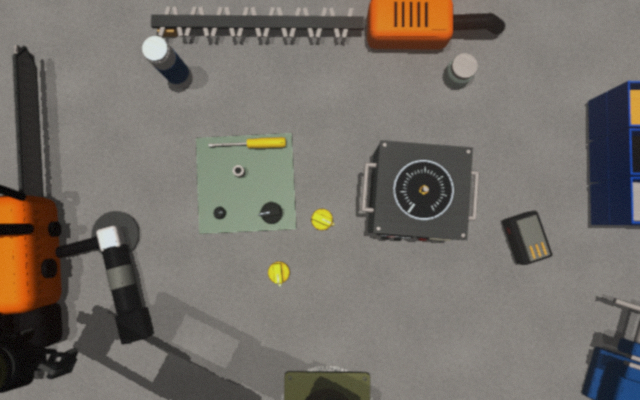

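View pics/scene0.png

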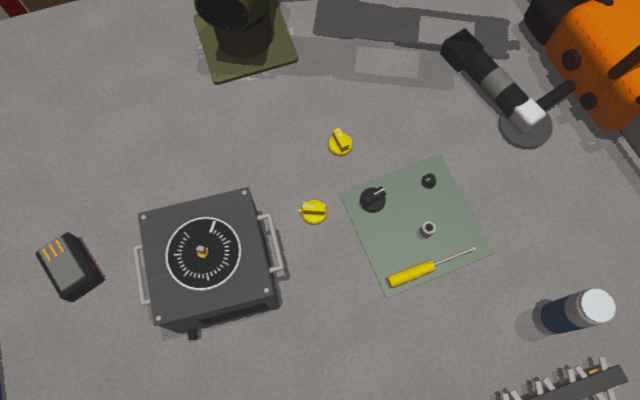

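The top view has +x up and +y left. Candidates for the knob in it:
- Black knob with a bar, (270,212).
- Small round knob, (220,212).
- Yellow look-alikes, (322,219) and (278,272).

I choose (270,212). The dial is at (424,190), with its thick tick at about (411,211).

Run:
```python
from h import *
T=np.load('pics/top0.npz');S=np.load('pics/scene0.npz')
ct=optics.get_calibration('top');cs=optics.get_calibration('scene')
def tri(a,b):
    o1,d1=ray(ct,*a);o2,d2=ray(cs,*b);A=np.stack([d1,-d2],1);x=np.linalg.lstsq(A,o2-o1,rcond=None)[0]
    p,q=o1+d1*x[0],o2+d2*x[1];return np.round((p+q)/2,4),round(np.linalg.norm(p-q),4)
def blob(M,win,lo,hi):
    x0,y0,x1,y1=win;g=M['p'].max(2)[y0:y1,x0:x1];m=((g>=lo)&(g<=hi)).astype(np.uint8)
    n,l,s,c=cv2.connectedComponentsWithStats(m);i=1+np.argmax(s[1:,4]);
    cs_,_=cv2.findContours((l==i).astype(np.uint8),cv2.RETR_EXTERNAL,cv2.CHAIN_APPROX_NONE);k=max(cs_,key=cv2.contourArea)
    return (cv2.minEnclosingCircle(k),s[i],(cv2.fitEllipse(k)[0][0]+x0,cv2.fitEllipse(k)[0][1]+y0))
kt=blob(T,(250,195,290,230),0,60);ks=blob(S,(352,180,392,220),0,60);print(kt,ks)
print('knob',tri(kt[2],ks[2]))
dt=blob(T,(385,150,462,228),170,255);ds=blob(S,(157,210,248,297),170,255);print(dt,ds)
print('dial',tri(dt[2],ds[2]), 'depth',dep(ct,T['d'],440,180),dep(cs,S['d'],215,265))
print('knob depth',dep(ct,T['d'],270,212),dep(ct,T['d'],275,205))
P=cv2.cvtColor(T['p'],cv2.COLOR_RGB2BGR);a=cv2.resize(P[190:235,245:295],(500,450),interpolation=cv2.INTER_CUBIC)
Q=cv2.cvtColor(S['p'],cv2.COLOR_RGB2BGR)
cv2.imwrite('pics/c1.png',cv2.resize(cv2.hconcat([P[150:230,385:465],P[180:260,235:315]]),(800,400),interpolation=cv2.INTER_CUBIC))
```

```text
(((21.31818199157715, 17.5), 10.062919616699219), array([ 12,   8,  20,  20, 282], dtype=int32), (271.8752861022949, 212.49463272094727)) (((21.23255729675293, 18.325580596923828), 13.733342170715332), array([  8,   7,  25,  26, 461], dtype=int32), (372.4243621826172, 199.74087142944336))
knob (array([0.4857, 0.1397, 0.0116]), np.float64(0.0034))
(((40.0, 38.0), 2.2361679077148438), array([39, 36,  4,  5, 13], dtype=int32), (425.2270812988281, 188.3021125793457)) (((45.03361511230469, 43.84423828125), 37.32429504394531), array([  9,   7,  74,  73, 228], dtype=int32), (202.96571350097656, 252.86889266967773))
dial (array([ 0.5336, -0.2012,  0.1678]), np.float64(0.0054)) depth [ 0.55204994 -0.23697074  0.1611657 ] [ 0.56010722 -0.18487425  0.1646786 ]
knob depth [0.48502321 0.1391091  0.04286538] [0.50343083 0.13024228 0.0163062 ]
```

View pics/c1.png

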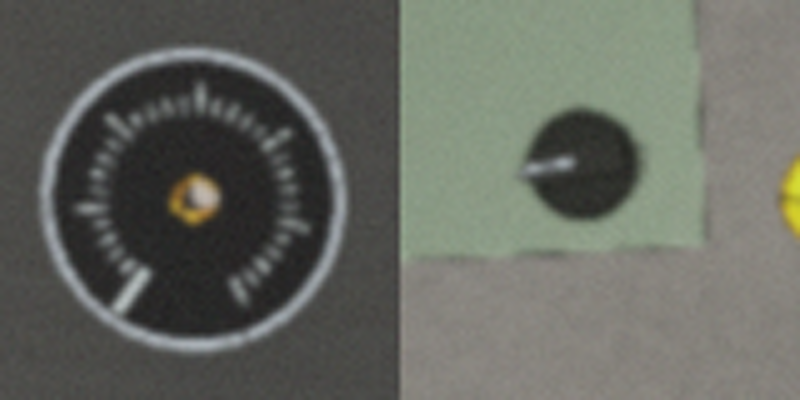

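The crop shows the black bar knob near the mat's edge with its white line pointing to +y, at about 98°. The dial's thick zero tick is front-left, at about 146° in the world. Heights and sizes agree with the text. I'm moving above the knob.

```bash
python3 -m inch '27 -39 -7 0 0 -6;27 -39 -7 0 0 -6;27 -39 -7 0 0 -6;27 -39 -7 0 0 -6;27 -39 -7 0 0 -6;27 -39 -7 0 0 -6;27 -39 -7 0 0 -6;27 -39 -7 0 0 -6;27 -39 -7 0 0 -6;25 -39 -7 0 0 -6;0 0 0 0 0 0' 60
python3 - <<'E'
from h import *
p,d,c=grab('wrist','w1.png');np.savez('pics/w1.npz',p=p,d=d,**c)
print(proj(c,(.486,.139,.041)),get_state()['tcp_pos'])
E
```

```text
time_s: 1.25
tcp_pos: [0.4893, 0.1377, 0.3338]
tcp_rot: [2.075, 2.356, -0.002]
wrist_force: [-0.3, 0.1, 0.9]
width: 0.0511
grip_force: 0.0
(np.float64(309.837263295457), np.float64(192.5263156911006)) [0.48780915 0.13950677 0.33398507]
```

View pics/w1.png

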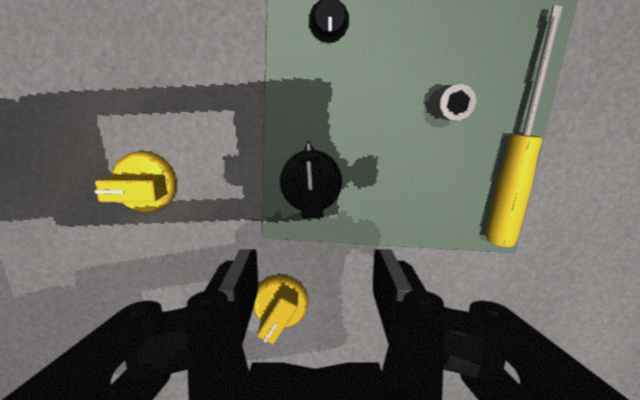

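The knob's skirt is centred at about (310,182), with the nose at (309,146) and the line running (307,163) to (310,190). A yellow look-alike sits below it, around (280,303).

Run:
```python
from h import *
N=np.load('pics/w1.npz');p,d=N['p'],N['d'];c={k:N[k] for k in('fx','fy','cx','cy','view')}
sub=p[135:230,265:355];m=((sub.max(2)<38)).astype(np.uint8)
m=cv2.morphologyEx(m,cv2.MORPH_OPEN,np.ones((9,9),np.uint8))
n,l,s,ce=cv2.connectedComponentsWithStats(m);print(s[1:])
k=max(cv2.findContours(m,0,1)[0],key=cv2.contourArea);e=cv2.fitEllipse(k);print(e)
u,v=e[0][0]+265,e[0][1]+135
print('centre16',onz(c,u,v,.016),'310,182',onz(c,310,182,.016), 'dep',dep(c,d,310,175),dep(c,d,290,180))
w=(sub.min(2)>110)&(np.ptp(sub.astype(int),axis=2)<30);y,x=np.nonzero(w);x=x+265;y=y+135;print(len(x))
b=(y>158)&(y<200);q=np.array([onz(c,a,bb,.041)[:2] for a,bb in zip(x[b],y[b])]);
vx,vy,x0,y0=cv2.fitLine(q.astype(np.float32),cv2.DIST_L2,0,.01,.01).ravel();print('line',q.mean(0),np.degrees(np.arctan2(vy,vx)),q.min(0),q.max(0))
t=(y<156);print('tip',[onz(c,a,bb,.007).round(4) for a,bb in zip(x[t],y[t])][:6])
print('yellow',onz(c,280,303,.03))
from scipy.spatial.transform import Rotation as R
st=get_state();Y=R.from_rotvec(st['tcp_rot']).as_matrix();print(st['tcp_pos'],np.degrees(np.arctan2(Y[1,1],Y[0,1])),Y[:,2])
```

```text
[[  15   16   62   67 2991]]
((45.65764617919922, 47.456520080566406), (59.923580169677734, 65.90921783447266), 178.8185272216797)
centre16 [0.48603707 0.14136708 0.016     ] 310,182 [0.48543399 0.14169081 0.016     ] dep [0.48442098 0.15287848 0.0410359 ] [0.46836827 0.14116091 0.01551263]
1006
line [0.50990143 0.14777662] -24.089945 [0.48167429 0.13667666] [0.52110554 0.16940155]
tip [array([0.4973, 0.1821, 0.007 ]), array([0.4982, 0.1822, 0.007 ]), array([0.499 , 0.1823, 0.007 ]), array([0.4998, 0.1824, 0.007 ]), array([0.5007, 0.1825, 0.007 ]), array([0.5015, 0.1826, 0.007 ])]
yellow [0.4721026  0.03103147 0.03      ]
[0.48780915 0.13950677 0.33398507] 7.39122747603423 [-9.57120001e-04 -4.58528731e-04 -9.99999437e-01]
```

Run:
```python
from h import *
N=np.load('pics/w1.npz');p=N['p'];c={k:N[k] for k in('fx','fy','cx','cy','view')}
pts=[]
for v in range(165,188):
    r=p[v,300:320].astype(int).min(1); 
    if r.max()>90: u=300+(np.arange(20)*np.clip(r-60,0,None)).sum()/np.clip(r-60,0,None).sum(); pts.append(onz(c,u,v,.041)[:2])
q=np.array(pts,np.float32);vx,vy,x0,y0=cv2.fitLine(q,2,0,.01,.01).ravel();print(len(q),q[0],q[-1],np.degrees(np.arctan2(vy,vx)))
print(onz(c,309,146,.006))
```

```text
23 [0.4822708  0.16044599] [0.48544246 0.14341041] -79.30647
[0.48087829 0.17054017 0.006     ]
```

```bash
python3 -m inch '-1 1 -30 0 0 3;-1 0 -40 0 0 0;0 0 -40 0 0 0;0 0 -20 0 0 0;0 0 -8 0 0 0;0 0 0 0 0 0;0 0 0 0 0 0'; python3 -m inch '0 0 0 0 0 0;0 0 0 0 0 0;0 0 0 0 0 0;0 0 0 0 0 0;0 0 0 0 0 0' 0
```

```text
time_s: 2.0
tcp_pos: [0.4849, 0.1436, 0.1976]
tcp_rot: [2.004, 2.419, 0.002]
wrist_force: [1.0, 0.4, 1.1]
width: 0.0515
grip_force: 0.0
time_s: 2.5
tcp_pos: [0.4851, 0.143, 0.1981]
tcp_rot: [2.005, 2.417, 0.004]
wrist_force: [0.0, 1.7, 7.0]
width: 0.0166
grip_force: 59.8
```

```bash
python3 -m inch '0 0 20 0 0 0;0 0 40 0 0 0;0 0 45 0 0 0;0 0 45 0 0 0;0 0 45 0 0 0;2 -20 35 0 0 0;6 -40 15 0 0 0;6 -40 0 0 0 0;6 -40 0 0 0 0;6 -40 0 0 0 0;6 -40 0 0 0 0;6 -40 0 0 0 0'; python3 -m inch '6 -40 0 0 0 0;6 -40 0 0 0 0;0 0 0 0 0 0;0 0 0 0 0 0'
python3 - <<'E'
from h import *
p,d,c=grab('wrist','w2.png');np.savez('pics/w2.npz',p=p,d=d,**c)
print(get_state()['tcp_pos'],get_state()['tcp_rot'],proj(c,(.535,-.2,.166)))
E
```

```text
time_s: 3.7
tcp_pos: [0.522, -0.1187, 0.4421]
tcp_rot: [2.005, 2.418, 0.001]
wrist_force: [1.2, 0.6, -1.0]
width: 0.0163
grip_force: 58.9
time_s: 4.1
tcp_pos: [0.5341, -0.198, 0.4415]
tcp_rot: [-2.008, -2.415, -0.0]
wrist_force: [0.4, 1.2, -1.9]
width: 0.0163
grip_force: 58.9
[ 0.53399231 -0.19699129  0.44148492] [-2.00568003e+00 -2.41620094e+00 -5.59597090e-04] (np.float64(314.8469578794119), np.float64(204.66693922201014))
```

View pics/w2.png

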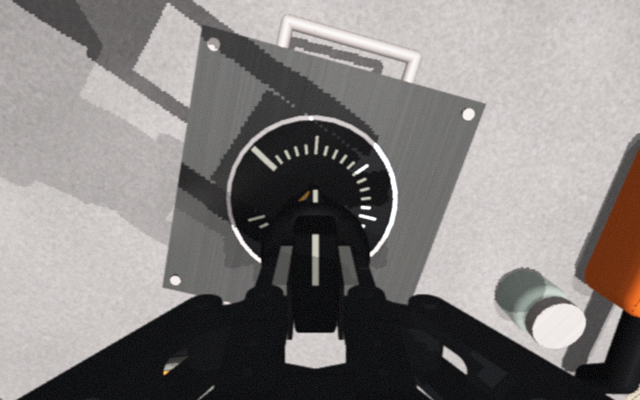

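The held knob is square in the grip, its line upright at column 315, and it hides the shaft. I'll back off along the tool's -x to see the shaft from two heights.

```bash
python3 -m inch '4 -22 0 0 0 0;4 -22 0 0 0 0;0 0 0 0 0 0;0 0 0 0 0 0'
python3 - <<'E'
from h import *
p,d,c=grab('wrist');np.savez('pics/w3.npz',p=p,d=d,**c)
E
python3 -m inch '1 -7 -20 0 0 0;1 -7 -20 0 0 0;0 0 0 0 0 0;0 0 0 0 0 0'
python3 - <<'E'
from h import *
p,d,c=grab('wrist');np.savez('pics/w4.npz',p=p,d=d,**c)
ims=[]
for n in('w3','w4'):
    N=np.load(f'pics/{n}.npz');c={k:N[k] for k in('fx','fy','cx','cy','view')};u,v=proj(c,(.535,-.2,.180));print(n,u,v)
    P=cv2.cvtColor(N['p'],cv2.COLOR_RGB2BGR);ims.append(cv2.resize(P[max(0,int(v)-50):int(v)+50,int(u)-50:int(u)+50],(400,400),interpolation=cv2.INTER_CUBIC))
    print(max(0,int(v)-50),int(u)-50, dep(c,N['d'],u,v))
cv2.imwrite('pics/c2.png',cv2.hconcat(ims))
E
```

```text
time_s: 4.55
tcp_pos: [0.5423, -0.2398, 0.4417]
tcp_rot: [-2.004, -2.418, -0.001]
wrist_force: [-0.6, 0.1, -0.9]
width: 0.0166
grip_force: 58.9
time_s: 5.0
tcp_pos: [0.5444, -0.254, 0.4017]
tcp_rot: [-2.003, -2.418, -0.0]
wrist_force: [0.4, -0.1, -0.5]
width: 0.0164
grip_force: 58.8
w3 314.31111816358253 149.19327361521135
99 264 [ 0.53488079 -0.19926575  0.18584764]
w4 315.37424631454843 132.20801707850472
82 265 [ 0.53491281 -0.19951412  0.18624796]
```

View pics/c2.png

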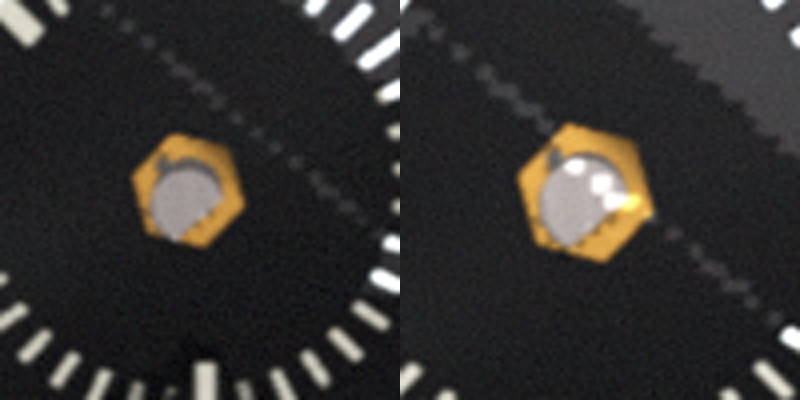

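The left crop shows the shaft's D at about (186,205), with the flat running (180,240) to (222,208). In the right crop the flat runs (570,250) to (625,205). The zero tick's inner end is at about (35,40) in the left crop.

Run:
```python
from h import *
from scipy.optimize import least_squares
A=lambda v:np.degrees(np.arctan2(v[1],v[0]))
tops=[]
for n,f,(du,dv) in(('w3',[(180,240),(222,208)],(264,99)),('w4',[(170,250),(225,205)],(265,82))):
    N=np.load(f'pics/{n}.npz');p=N['p'].astype(int);c={k:N[k] for k in('fx','fy','cx','cy','view')}
    F=[onz(c,x/4+du-.4,y/4+dv-.4,.186)[:2] for x,y in f]; t=F[1]-F[0];
    s=p[dv+30:dv+70,du+28:du+65]; m=((s.min(2)>90)).astype(np.uint8)
    k=max(cv2.findContours(m,0,cv2.CHAIN_APPROX_NONE)[0],key=cv2.contourArea)[:,0]
    q=np.array([onz(c,a+du+28,b+dv+30,.186)[:2] for a,b in k])
    hull=q-q.mean(0); nrm=np.array([t[1],-t[0]])/np.linalg.norm(t); nrm*=np.sign((np.mean(F,0)-q.mean(0))@nrm)
    sel=(hull@nrm)<0.0015
    r=least_squares(lambda x:np.hypot(*(q[sel]-x[:2]).T)-.0058,q.mean(0),loss='soft_l1',f_scale=.0003).x
    print(n,'area',m.sum(),'flat normal',A(nrm),'pointer',A(nrm)+90,'centre',r,'flat dist',(np.mean(F,0)-r)@nrm, 'extent',np.ptp(q,axis=0))
    tops.append((c,proj(c,(*r,.186))))
    if n=='w3':
        z=onz(c,264+35/4,99+40/4,.161)[:2];print('zero',z,A(z-r),np.linalg.norm(z-r))
(c1,a),(c2,b)=tops;o1,d1=ray(c1,*a);o2,d2=ray(c2,*b);x=np.linalg.lstsq(np.stack([d1,-d2],1),o2-o1,rcond=None)[0];print('tri',o1+d1*x[0],o2+d2*x[1])
# held knob line/nose in w4
from scipy.spatial.transform import Rotation as R
st=get_state();M=R.from_rotvec(st['tcp_rot']).as_matrix();print(st['tcp_pos'],A(M[:2,0]))
```

```text
w3 area 247 flat normal -41.972244560035215 pointer 48.027755439964785 centre [ 0.53233279 -0.19979479] flat dist 0.00413264226836417 extent [0.01146712 0.01227754]
zero [ 0.50168488 -0.18031277] 147.55702215767317 0.03631589232974253
w4 area 422 flat normal -40.34150620187056 pointer 49.65849379812944 centre [ 0.53194962 -0.19947192] flat dist 0.004371069680286797 extent [0.01371128 0.01247145]
tri [ 0.53226299 -0.19881038  0.19369074] [ 0.53196557 -0.19887596  0.19369643]
[ 0.544652   -0.25422532  0.40248314] 100.71355205637644
```

Run:
```python
from h import *
N=np.load('pics/w4.npz');p,d=N['p'].astype(int),N['d'];c={k:N[k] for k in('fx','fy','cx','cy','view')}
print([(v,p[v,308:324].min(1).max(),308+int(p[v,308:324].min(1).argmax()),round(float(d[v,315]),3),round(float(dep(c,d,315,v)[2]),4)) for v in range(180,292,4)])
P=cv2.cvtColor(N['p'],cv2.COLOR_RGB2BGR)[170:300,235:395];P=cv2.convertScaleAbs(P,alpha=2.5,beta=20)
cv2.imwrite('pics/c3.png',cv2.resize(P,None,fx=4.5,fy=4.5,interpolation=cv2.INTER_CUBIC))
```

```text
[(180, np.int64(30), 315, 0.215, 0.1609), (184, np.int64(30), 321, 0.214, 0.1618), (188, np.int64(32), 314, 0.162, 0.2134), (192, np.int64(219), 315, 0.163, 0.2134), (196, np.int64(220), 315, 0.164, 0.2131), (200, np.int64(220), 315, 0.165, 0.2119), (204, np.int64(24), 319, 0.162, 0.2157), (208, np.int64(32), 310, 0.16, 0.2176), (212, np.int64(46), 316, 0.159, 0.2192), (216, np.int64(19), 310, 0.157, 0.2222), (220, np.int64(20), 315, 0.151, 0.2282), (224, np.int64(20), 311, 0.147, 0.2326), (228, np.int64(22), 316, 0.141, 0.2385), (232, np.int64(22), 308, 0.137, 0.2425), (236, np.int64(217), 314, 0.134, 0.2458), (240, np.int64(218), 314, 0.136, 0.2445), (244, np.int64(216), 315, 0.135, 0.2454), (248, np.int64(215), 314, 0.138, 0.2437), (252, np.int64(212), 316, 0.137, 0.245), (256, np.int64(162), 314, 0.137, 0.245), (260, np.int64(164), 316, 0.138, 0.2444), (264, np.int64(164), 315, 0.138, 0.2451), (268, np.int64(163), 316, 0.138, 0.2458), (272, np.int64(160), 314, 0.139, 0.2449), (276, np.int64(163), 315, 0.139, 0.2454), (280, np.int64(164), 314, 0.14, 0.2454), (284, np.int64(154), 314, 0.14, 0.2457), (288, np.int64(24), 311, 0.141, 0.2454)]
```

View pics/c3.png

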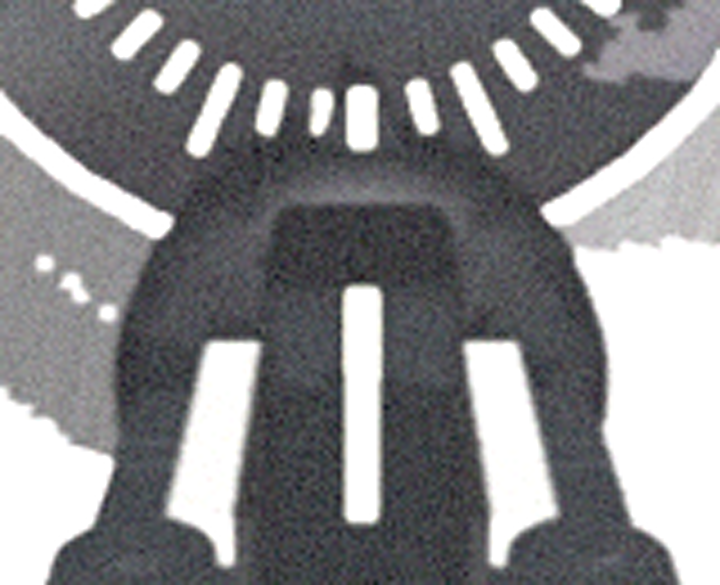

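The crop shows the held knob centred on column 315. The skirt's widest points are (260.5,252) and (369.5,252), the bar's top front edge is at row 233, and the nose tip is at about row 187.

Run:
```python
from h import *
from scipy.spatial.transform import Rotation as R
N=np.load('pics/w4.npz');c={k:N[k] for k in('fx','fy','cx','cy','view')}
st=get_state();T=st['tcp_pos'];M=R.from_rotvec(st['tcp_rot']).as_matrix();print(T)
f=lambda u,v,z:(1e3*M.T@(onz(c,u,v,z)-T)).round(2)
print('bar front top',f(315,233,.2452),'nose tip',f(315,187.5,.2125),'nose line',f(315,190,.2134),f(315,202,.2134),'skirt',f(260.5,252,.2202),f(369.5,252,.2202),'line end',f(315,286,.2452))
# fit skirt arc: edge samples from crop
for z in(.2202,):
    E=np.array([f(235+x/4.5,170+y/4.5,z)[:2] for x,y in((115,370),(120,320),(145,270),(175,225),(605,370),(600,320),(575,260),(550,225))])
    A=np.c_[2*E,np.ones(len(E))];s=np.linalg.lstsq(A,(E**2).sum(1),rcond=None)[0];print(s[:2],np.sqrt(s[2]+s[:2]@s[:2]))
```

```text
[ 0.544652   -0.25422532  0.40248314]
bar front top [ 21.69   0.43 157.29] nose tip [ 32.     0.35 189.99] nose line [ 31.01   0.36 189.09] [ 25.15   0.36 189.09] skirt [  2.44 -25.44 182.27] [  2.49  26.18 182.3 ] line end [ -1.34   0.44 157.28]
[1.08233863 0.49079024] 25.852384260686545
```

```bash
python3 -m inch '-7 2 0 0 0 -7.4;-7 2 0 0 0 -7.4;-7 2 0 0 0 -7.4;-7 2 0 0 0 -7.4;-7 2 0 0 0 -7.4;-6 2 0 0 0 -7.4;-6 2 0 0 0 -7.3;0 0 0 0 0 0;0 0 0 0 0 0;0 0 0 0 0 0'
python3 - <<'E'
from h import *
from scipy.spatial.transform import Rotation as R
S=[get_state()['tcp_pos']]
p,d,c=grab('wrist');st=get_state();np.savez('pics/w5.npz',p=p,d=d,T=st['tcp_pos'],r=st['tcp_rot'],**c)
u,v=proj(c,(.5325,-.2,.186));print(u,v,S,st['tcp_pos'],st['tcp_rot'])
P=cv2.cvtColor(p,cv2.COLOR_RGB2BGR);u,v=int(u),int(v);print('off',u-25,v-25)
cv2.imwrite('pics/c4.png',cv2.resize(P[v-25:v+25,u-25:u+25],(600,600),interpolation=cv2.INTER_CUBIC))
E
```

```text
time_s: 6.05
tcp_pos: [0.498, -0.2411, 0.4024]
tcp_rot: [2.856, 1.305, 0.002]
wrist_force: [-0.6, -0.8, -1.6]
width: 0.0164
grip_force: 58.9
311.01279802956344 136.3833291060975 [array([ 0.49797229, -0.24108555,  0.40244304])] [ 0.49794875 -0.24111096  0.40219046] [2.85708629e+00 1.30432386e+00 1.14634300e-03]
off 286 111
```

View pics/c4.png

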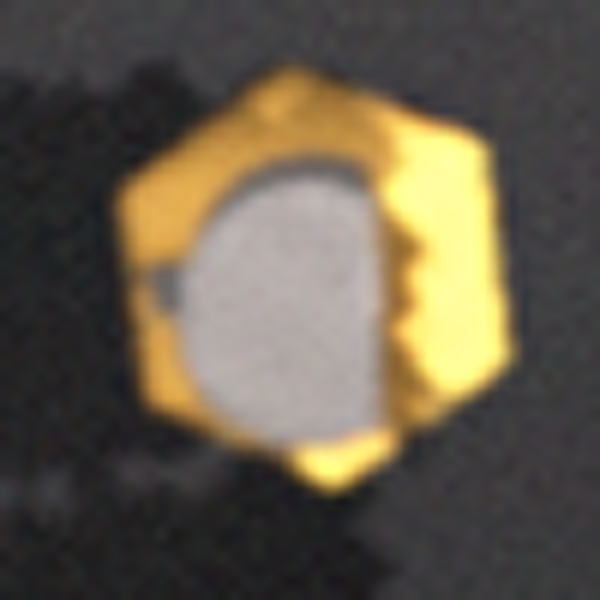

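The crop shows the D with its flat facing right and upright, so the angle is right to within a couple of degrees. Its centre is at crop (315,310), radius 132.

Run:
```python
from h import *
from scipy.spatial.transform import Rotation as R
N=np.load('pics/w5.npz');c={k:N[k] for k in('fx','fy','cx','cy','view')};T=N['T'];M=R.from_rotvec(N['r']).as_matrix()
w=onz(c,311.75,136.4,.186);t=1e3*M.T@(w-T);print(w,t)
for ax in(-1.3,-2):
  print('move mm',M@np.array([t[0]-ax,t[1]-.4,0]))
for y in(200,290,420):
  for x in (383,): print(onz(c,286+x/12-.5,111+y/12-.5,.186))
print(np.degrees(np.arctan2(M[1,0],M[0,0])))
```

```text
[ 0.53278958 -0.20026228  0.186     ] [ 53.62075773  -0.66827276 216.20634176]
move mm [3.51694288e+01 4.21964674e+01 1.57054906e-02]
move mm [3.56279733e+01 4.27253690e+01 1.59204419e-02]
[ 0.53818835 -0.19859976  0.186     ]
[ 0.53565035 -0.20154275  0.186     ]
[ 0.53193066 -0.205856    0.186     ]
49.07552818659672
```

```bash
python3 -m inch '17.5 21 0 0 0 0;18 21.5 0 0 0 0;0 0 -8 0 0 0;0 0 -8 0 0 0;0 0 0 0 0 0;0 0 0 0 0 0'; python3 -m inch '0 0 -2 0 0 0;0 0 -2 0 0 0;0 0 -2 0 0 0;0 0 0 0 0 0'
```

```text
time_s: 6.7
tcp_pos: [0.5325, -0.1992, 0.3851]
tcp_rot: [-2.859, -1.301, 0.002]
wrist_force: [-0.0, -0.1, -0.6]
width: 0.0165
grip_force: 58.9
time_s: 7.1
tcp_pos: [0.5328, -0.1987, 0.3795]
tcp_rot: [-2.859, -1.301, 0.001]
wrist_force: [-0.3, -0.4, -1.1]
width: 0.0164
grip_force: 58.9
```

```bash
python3 -m inch '0 0 -1 0 0 0;0 0 -1 0 0 0;0 0 0 0 0 0'; python3 -c "
from workcell import get_state as g
s=g();print(s['wrist_force'],s['moment'],s['tcp_pos'])"
```

```text
time_s: 7.4
tcp_pos: [0.533, -0.1986, 0.3776]
tcp_rot: [-2.859, -1.302, 0.0]
wrist_force: [-0.4, 0.1, -0.6]
width: 0.0165
grip_force: 58.9
[-0.36886327  0.13924713 -0.55376362] [-0.01344232 -0.02543431  0.00923016] [ 0.53299057 -0.19858353  0.37760646]
```

```bash
python3 -m inch '0 0 -1.5 0 0 0;0 0 -1.5 0 0 0;0 0 0 0 0 0'; python3 -m inch '0 0 -1.5 0 0 0;0 0 -1.5 0 0 0;0 0 0 0 0 0'
```

```text
time_s: 7.7
tcp_pos: [0.533, -0.1986, 0.3744]
tcp_rot: [-2.859, -1.302, 0.0]
wrist_force: [0.8, 0.4, -1.1]
width: 0.0167
grip_force: 58.9
time_s: 8.0
tcp_pos: [0.533, -0.1986, 0.3714]
tcp_rot: [-2.859, -1.302, 0.0]
wrist_force: [0.4, -0.3, -0.1]
width: 0.0163
grip_force: 58.9
```

It has gone on freely. Now up to the tooth and past it.

```bash
python3 -m inch '0 0 -2 0 0 0;0 0 -2 0 0 0;0 0 0 0 0 0'; python3 -m inch '0 0 -1 0 0 0;0 0 -1 0 0 0;0 0 0 0 0 0'
```

```text
time_s: 8.3
tcp_pos: [0.5329, -0.1986, 0.3673]
tcp_rot: [-2.859, -1.302, 0.001]
wrist_force: [-0.8, 0.7, -1.3]
width: 0.0165
grip_force: 58.9
time_s: 8.6
tcp_pos: [0.5329, -0.1985, 0.3657]
tcp_rot: [-2.859, -1.302, 0.0]
wrist_force: [-1.5, 0.9, 0.4]
width: 0.0166
grip_force: 59.1
```

```bash
python3 -m inch '0 0 -1 0 0 0;0 0 0 0 0 0'; python3 -m inch '0 0 -1 0 0 0;0 0 0 0 0 0';python3 -m inch '0 0 -0.5 0 0 0;0 0 0 0 0 0'
```

```text
time_s: 8.8
tcp_pos: [0.5329, -0.1985, 0.3646]
tcp_rot: [-2.859, -1.302, 0.0]
wrist_force: [-0.6, 1.7, -0.1]
width: 0.0163
grip_force: 58.9
time_s: 9.0
tcp_pos: [0.5329, -0.1985, 0.3634]
tcp_rot: [-2.859, -1.302, 0.001]
wrist_force: [-0.8, 1.6, -0.3]
width: 0.0168
grip_force: 58.9
time_s: 9.2
tcp_pos: [0.5329, -0.1986, 0.3626]
tcp_rot: [-2.859, -1.302, 0.001]
wrist_force: [-0.1, 0.4, -2.7]
width: 0.0166
grip_force: 58.9
```

```bash
for i in 1 ; do python3 -m inch '0 0 -0.7 0 0 0;0 0 0 0 0 0'; done; python3 -m inch '0 0 -0.7 0 0 0;0 0 0 0 0 0'; python3 -m inch '0 0 -0.7 0 0 0;0 0 0 0 0 0'
```

```text
time_s: 9.4
tcp_pos: [0.5329, -0.1986, 0.3622]
tcp_rot: [-2.859, -1.302, 0.001]
wrist_force: [-0.8, 0.8, -1.5]
width: 0.0163
grip_force: 59.0
time_s: 9.6
tcp_pos: [0.533, -0.1986, 0.3617]
tcp_rot: [-2.859, -1.302, 0.0]
wrist_force: [-1.7, 1.6, -2.0]
width: 0.0165
grip_force: 59.1
time_s: 9.8
tcp_pos: [0.533, -0.1986, 0.3611]
tcp_rot: [-2.859, -1.302, -0.0]
wrist_force: [-1.8, 1.5, -1.0]
width: 0.0168
grip_force: 59.2
```

No push force seen; check where the knob actually is.

Run:
```python
from h import *
p,d,c=grab('wrist','w6.png');T=get_state()['tcp_pos']
print(T,[(v,dep(c,d,315,v).round(4).tolist()) for v in(190,196,240,250,260,270,280)])
for n in('w6',):
    P=cv2.cvtColor(p,cv2.COLOR_RGB2BGR)[130:300,215:415];cv2.imwrite('pics/c5.png',cv2.resize(cv2.convertScaleAbs(P,alpha=2.,beta=20),None,fx=3.5,fy=3.5,interpolation=cv2.INTER_CUBIC))
```

```text
[ 0.53297305 -0.19857329  0.3611299 ] [(190, [0.5543, -0.1757, 0.1724]), (196, [0.5524, -0.1778, 0.173]), (240, [0.5467, -0.1844, 0.2058]), (250, [0.5433, -0.1883, 0.2037]), (260, [0.5407, -0.1913, 0.2044]), (270, [0.5379, -0.1946, 0.2046]), (280, [0.5349, -0.198, 0.2044])]
```

View pics/c5.png

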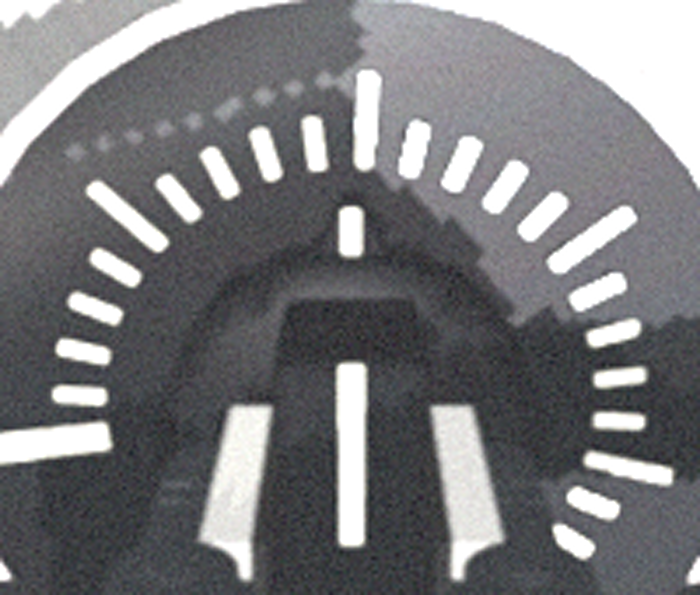

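The knob sits over the dial with its top at 0.2044 (home would be 0.204). I'll press a little to confirm a firm seat.

```bash
python3 -m inch '0 0 -0.5 0 0 0;0 0 0 0 0 0'; python3 -m inch '0 0 -0.5 0 0 0;0 0 0 0 0 0'
```

```text
time_s: 10.05
tcp_pos: [0.5329, -0.1986, 0.3611]
tcp_rot: [2.859, 1.302, 0.0]
wrist_force: [-3.0, 1.9, 3.4]
width: 0.0163
grip_force: 59.7
time_s: 10.25
tcp_pos: [0.5329, -0.1985, 0.3611]
tcp_rot: [2.859, 1.302, 0.001]
wrist_force: [-3.9, 2.9, 6.3]
width: 0.0166
grip_force: 60.1
```

```bash
python3 -m inch '0 0 -0.5 0 0 0;0 0 0 0 0 0'
```

```text
time_s: 10.45
tcp_pos: [0.5329, -0.1985, 0.361]
tcp_rot: [2.858, 1.302, 0.001]
wrist_force: [-4.8, 2.7, 9.0]
width: 0.0166
grip_force: 60.5
```

```bash
python3 -m inch '0 0 -0.5 0 0 0;0 0 -0.3 0 0 0;0 0 0 0 0 0'
```

```text
time_s: 10.75
tcp_pos: [0.5328, -0.1985, 0.361]
tcp_rot: [2.858, 1.302, 0.002]
wrist_force: [-5.9, 2.9, 13.1]
width: 0.0164
grip_force: 61.0
```

```bash
python3 -m inch '0 0 -0.5 0 0 0;0 0 -0.3 0 0 0;0 0 0 0 0 0'
```

```text
time_s: 11.05
tcp_pos: [0.5327, -0.1984, 0.361]
tcp_rot: [2.858, 1.301, 0.002]
wrist_force: [-8.0, 4.3, 17.5]
width: 0.0165
grip_force: 61.5
```

Firm at 17 N with no movement. I'll test that the tooth holds it by relieving the push and pulling gently.

```bash
python3 -m inch '0 0 1.5 0 0 0;0 0 1.5 0 0 0;0 0 0 0 0 0'; python3 -m inch '0 0 0.7 0 0 0;0 0 0 0 0 0'; python3 -m inch '0 0 0.7 0 0 0;0 0 0 0 0 0'
```

```text
time_s: 11.35
tcp_pos: [0.5331, -0.1986, 0.3611]
tcp_rot: [2.859, 1.302, 0.0]
wrist_force: [-2.8, 2.1, 3.1]
width: 0.0166
grip_force: 59.8
time_s: 11.55
tcp_pos: [0.5331, -0.1987, 0.3612]
tcp_rot: [-2.859, -1.302, 0.001]
wrist_force: [-2.0, 2.0, -0.8]
width: 0.0165
grip_force: 59.2
time_s: 11.75
tcp_pos: [0.533, -0.1987, 0.362]
tcp_rot: [-2.859, -1.302, 0.001]
wrist_force: [-1.8, 2.1, -1.5]
width: 0.0167
grip_force: 59.1
```

```bash
python3 -m inch '0 0 1 0 0 0;0 0 0 0 0 0'; python3 -m inch '0 0 1 0 0 0;0 0 0 0 0 0'
```

```text
time_s: 11.95
tcp_pos: [0.5329, -0.1986, 0.363]
tcp_rot: [-2.859, -1.302, 0.001]
wrist_force: [-1.3, 1.9, -4.4]
width: 0.0168
grip_force: 58.8
time_s: 12.15
tcp_pos: [0.5329, -0.1986, 0.3646]
tcp_rot: [-2.859, -1.302, 0.001]
wrist_force: [-2.9, 1.5, -0.2]
width: 0.0163
grip_force: 59.7
```

Run:
```python
from h import *
p,d,c=grab('wrist');s=get_state()
print(s['tcp_pos'],s['wrist_force'],np.median([dep(c,d,u,v)[2] for u in range(303,327,2) for v in range(245,280,2)]))
ct=optics.get_calibration('scene');p,d=optics.grab_frame('scene');
V=dep(c,d,0,0)
w=[];
g=p[200:310,140:270].astype(int)
N=np.load('pics/w4.npz');c4={k:N[k] for k in('fx','fy','cx','cy','view')}
print('hand before',np.median([dep(c4,N['d'],u,v)[2] for u in range(303,327,2) for v in range(245,280,2)]))
n=np.load('pics/w1.npz');c1={k:n[k] for k in('fx','fy','cx','cy','view')}
print('mat',np.median([dep(c1,n['d'],u,v)[2] for u in (400,410,380) for v in (100,180,200)]),'knob top on mat',np.median([dep(c1,n['d'],u,v)[2] for u in range(305,314) for v in range(168,188)]))
```

```text
[ 0.53280418 -0.19859294  0.36475025] [-3.09359471  1.78766973  0.13688568] 0.20776665003243472
hand before 0.24479344385568663
mat 0.002652680824648812 knob top on mat 0.04132917411901649
```

The knob follows the hand back up, so it isn't held, or only weakly. I'll redo the last stretch with finer readings.

```bash
python3 -m inch '0 0 4 0 0 0;0 0 4 0 0 0;0 0 0 0 0 0;0 0 0 0 0 0' | grep -E 'pos|force: \['
python3 -m inch '0 0 -2 0 0 0;0 0 0 0 0 0' | grep -E 'pos|force: \['
python3 -m inch '0 0 -1 0 0 0' | grep -E 'pos|force: \['
python3 -m inch '0 0 -1 0 0 0' | grep -E 'pos|force: \['
python3 -m inch '0 0 -1 0 0 0' | grep -E 'pos|force: \['
python3 -m inch '0 0 -1 0 0 0' | grep -E 'pos|force: \['
python3 -m inch '0 0 -1 0 0 0' | grep -E 'pos|force: \['
python3 -m inch '0 0 -1 0 0 0' | grep -E 'pos|force: \['
python3 -m inch '0 0 -1 0 0 0' | grep -E 'pos|force: \['
python3 -m inch '0 0 -1 0 0 0' | grep -E 'pos|force: \['
```

```text
tcp_pos: [0.5332, -0.1986, 0.373]
wrist_force: [-1.6, 2.1, -0.1]
tcp_pos: [0.5331, -0.1987, 0.3702]
wrist_force: [-1.5, -0.0, -1.3]
tcp_pos: [0.5331, -0.1987, 0.3693]
wrist_force: [-2.3, 0.8, 0.5]
tcp_pos: [0.5331, -0.1987, 0.3683]
wrist_force: [-1.4, 0.8, -1.4]
tcp_pos: [0.5331, -0.1987, 0.3673]
wrist_force: [-2.2, 1.2, 0.5]
tcp_pos: [0.5331, -0.1987, 0.3664]
wrist_force: [-2.7, 1.2, 2.2]
tcp_pos: [0.533, -0.1986, 0.3656]
wrist_force: [-2.2, 1.7, 2.5]
tcp_pos: [0.5329, -0.1985, 0.3646]
wrist_force: [-0.9, 2.8, -1.4]
tcp_pos: [0.5329, -0.1985, 0.3633]
wrist_force: [-2.5, 1.8, 2.0]
tcp_pos: [0.533, -0.1986, 0.362]
wrist_force: [-2.0, 1.7, -1.1]
```

```bash
python3 -m inch '0 0 -1 0 0 0' | grep -E 'pos|force: \['
python3 -m inch '0 0 -1 0 0 0' | grep -E 'pos|force: \['
python3 -m inch '0 0 -1 0 0 0;0 0 0 0 0 0' | grep -E 'pos|force: \['
python3 -m inch '0 0 -1.3 0 0 0;0 0 0 0 0 0' | grep -E 'pos|force: \['
python3 - <<'E'
from h import *
p,d,c=grab('wrist');s=get_state()
print(s['tcp_pos'],s['moment'],np.median([dep(c,d,u,v)[2] for u in range(303,327,2) for v in range(245,280,2)]))
E
python3 -m inch '0 0 1.5 0 0 0;0 0 1.5 0 0 0;0 0 0 0 0 0'| grep -E 'pos|force: \['
```

```text
tcp_pos: [0.533, -0.1987, 0.3611]
wrist_force: [-1.3, 2.2, 5.1]
tcp_pos: [0.533, -0.1986, 0.361]
wrist_force: [-5.2, 2.4, 10.2]
tcp_pos: [0.5329, -0.1986, 0.361]
wrist_force: [-5.5, 3.2, 10.3]
tcp_pos: [0.5328, -0.1985, 0.361]
wrist_force: [-6.8, 3.1, 17.0]
[ 0.53275644 -0.19850796  0.36101092] [0.69880359 1.25860142 0.00137107] 0.20406578235689224
tcp_pos: [0.533, -0.1987, 0.3611]
wrist_force: [-3.0, 3.0, 4.0]
```

The knob is home: its top is at 0.2041 under 17 N, and it stops rigidly. Now I turn it anticlockwise.

```bash
python3 -m inch '-0.2 0.1 0.3 0 0 6;-0.2 0.1 0 0 0 6;-0.2 0.1 0 0 0 6;-0.2 0.1 0 0 0 6;0 0 0 0 0 0'
python3 -c "
from workcell import get_state as g
print(g()['moment'])"
python3 -m inch '-0.2 0 0 0 0 6;-0.2 0 0 0 0 6;-0.2 0 0 0 0 6;-0.2 0 0 0 0 6;0 0 0 0 0 0'
python3 -c "
from workcell import get_state as g
print(g()['moment'])"
```

```text
time_s: 15.1
tcp_pos: [0.5325, -0.1984, 0.3611]
tcp_rot: [2.526, 1.868, 0.0]
wrist_force: [-1.8, 1.7, 0.3]
width: 0.0166
grip_force: 59.8
[ 0.22749008  0.33319666 -0.02719522]
time_s: 15.6
tcp_pos: [0.5318, -0.1983, 0.3611]
tcp_rot: [2.085, 2.35, 0.001]
wrist_force: [-0.3, 2.8, -0.2]
width: 0.0165
grip_force: 59.7
[ 0.32622674  0.12236336 -0.07801127]
```

```bash
python3 -m inch '-0.2 0 0 0 0 6;-0.2 0 0 0 0 6;-0.2 -0.1 0 0 0 6;-0.2 -0.1 0 0 0 6;-0.1 -0.2 0 0 0 6;-0.1 -0.2 0 0 0 6;0 -0.1 0 0 0 6;0 0 0 0 0 0'
python3 -c "
from workcell import get_state as g
print(g()['moment'])"
python3 -m inch '0 -0.1 0 0 0 4;0 0 0 0 0 0'
python3 -c "
from workcell import get_state as g
print(g()['moment'])"
python3 -m inch '0 0 0 0 0 4;0 0 0 0 0 0'
python3 -c "
from workcell import get_state as g
print(g()['moment'])"
```

```text
time_s: 16.4
tcp_pos: [0.5306, -0.1987, 0.3611]
tcp_rot: [-1.106, -2.94, -0.001]
wrist_force: [-0.7, 3.5, -0.3]
width: 0.0166
grip_force: 59.6
[ 0.5842887   0.04756772 -0.02326197]
time_s: 16.6
tcp_pos: [0.5306, -0.1988, 0.3611]
tcp_rot: [-1.004, -2.977, -0.001]
wrist_force: [-0.3, 3.9, -1.9]
width: 0.017
grip_force: 59.6
[0.73275439 0.06493589 0.02419415]
time_s: 16.8
tcp_pos: [0.5305, -0.1988, 0.3611]
tcp_rot: [-0.899, -3.01, -0.001]
wrist_force: [-0.4, 3.8, -2.3]
width: 0.0168
grip_force: 59.5
[ 0.61861144  0.06452276 -0.04612814]
```

```bash
m(){ python3 -c "
from workcell import get_state as g
import numpy as np
s=g();r=s['tcp_rot'];print(s['moment'].round(3),s['wrist_force'].round(1),2*np.degrees(np.arctan2(r[1]*np.sign(r[1]),r[0]*np.sign(r[1]))))"; }
python3 -m inch '0 -0.3 0 0 0 3;0 -0.3 0 0 0 0;0 0 0 0 0 0' >/dev/null; m
python3 -m inch '0 0 0 0 0 3;0 0 0 0 0 0' >/dev/null; m
python3 -m inch '0 0 0 0 0 2;0 0 0 0 0 0' >/dev/null; m
python3 -m inch '0 0 0 0 0 2;0 0 0 0 0 0' >/dev/null; m
```

```text
[ 1.01  -0.041 -0.056] [-0.5  4.3 -1.4] 149.6890245587631
[ 0.957 -0.018 -0.028] [-0.4  5.2 -1.6] 152.7630491373739
[ 0.943  0.041 -0.008] [-0.   4.8 -1.9] 154.73919033063092
[ 0.976  0.012 -0.036] [-0.5  5.1 -1.6] 156.75232686245366
```

```bash
m(){ python3 -c "
from workcell import get_state as g
import numpy as np
s=g();r=s['tcp_rot'];print(s['moment'].round(3),s['wrist_force'].round(1),2*np.degrees(np.arctan2(r[1]*np.sign(r[1]),r[0]*np.sign(r[1]))))"; }
python3 -m inch '0 0.5 0 0 0 0;0 0.4 0 0 0 2;0 0 0 0 0 0' >/dev/null; m
python3 -m inch '0 0 0 0 0 2;0 0 0 0 0 0' >/dev/null; m
python3 -m inch '0 0 0 0 0 2;0 0 0 0 0 0' >/dev/null; m
```

```text
[ 0.559  0.075 -0.096] [ 0.7  2.4 -2.8] 158.83782675146523
[ 0.51  -0.025 -0.054] [ 0.1  2.9 -3.8] 160.84003838452136
[ 0.492 -0.04  -0.096] [ 0.3  3.3 -4.4] 162.84480161314235
```

Run:
```python
from h import *
p,d,c=grab('wrist','w7.png');s=get_state();print(s['tcp_pos'],np.median([dep(c,d,u,v)[2] for u in range(303,327,2) for v in range(245,280,2)]))
a=[]
for v in list(range(185,204))+list(range(236,285,6)):
    r=np.clip(p[v,295:335].astype(int).min(1)-100,0,None)
    if r.sum()>50:a.append((v,round(295+(np.arange(40)*r).sum()/r.sum(),1)))
print(a)
# ticks: bright components on dial, angle about shaft axis
ax=np.array([.5328,-.2001])
m=((p.min(2)>140)).astype(np.uint8);n,l,st,ce=cv2.connectedComponentsWithStats(m)
for i in range(1,n):
    if 8<st[i,4]<400:
        y,x=np.nonzero(l==i);q=np.array([onz(c,a_,b_,.161)[:2] for a_,b_ in zip(x,y)])-ax;r=np.hypot(*q.T)
        if .03<r.mean()<.056: print(st[i,4],'ang',np.degrees(np.arctan2(*q.mean(0)[::-1])).round(1),'r',r.min().round(4),r.max().round(4),ce[i].round(0))
```

```text
[ 0.53043635 -0.19889352  0.36116121] 0.2042292620149302
[(190, np.float64(315.1)), (191, np.float64(315.1)), (192, np.float64(315.1)), (193, np.float64(315.1)), (194, np.float64(315.1)), (195, np.float64(315.1)), (196, np.float64(315.1)), (197, np.float64(315.1)), (198, np.float64(315.1)), (199, np.float64(315.1)), (200, np.float64(315.1)), (201, np.float64(315.1)), (202, np.float64(314.9)), (236, np.float64(315.0)), (242, np.float64(315.0)), (248, np.float64(314.9)), (254, np.float64(315.0)), (260, np.float64(315.0)), (266, np.float64(315.0)), (272, np.float64(315.0)), (278, np.float64(314.9)), (284, np.float64(314.9))]
62 ang 136.2 r 0.037 0.0439 [351. 178.]
80 ang -153.3 r 0.0377 0.05 [254. 187.]
61 ang 126.1 r 0.0369 0.0438 [362. 185.]
58 ang 116.0 r 0.0367 0.0438 [373. 194.]
39 ang -143.3 r 0.0377 0.044 [250. 201.]
59 ang 105.9 r 0.0368 0.0438 [381. 205.]
37 ang -133.4 r 0.0378 0.0441 [243. 212.]
107 ang 95.7 r 0.0368 0.05 [392. 214.]
37 ang -123.4 r 0.038 0.0441 [239. 224.]
53 ang 85.7 r 0.0371 0.0441 [390. 229.]
36 ang -113.5 r 0.0378 0.0441 [237. 237.]
44 ang 75.6 r 0.0372 0.0441 [392. 241.]
71 ang -103.6 r 0.0379 0.0503 [232. 249.]
40 ang 65.5 r 0.0373 0.0439 [391. 254.]
47 ang -93.3 r 0.0374 0.0447 [240. 262.]
38 ang 55.6 r 0.0375 0.0443 [387. 266.]
65 ang -83.7 r 0.0373 0.0451 [245. 273.]
122 ang 45.5 r 0.037 0.0507 [386. 279.]
59 ang -73.8 r 0.0377 0.0451 [251. 283.]
```

```bash
cat > avg.py <<'E'
from h import *
a=[]
for i in range(5):
    optics.grab_frame('top');s=get_state();a.append(np.r_[s['wrist_force'],s['moment']])
r=s['tcp_rot']*np.sign(s['tcp_rot'][1]);print(np.mean(a,0).round(3),s['tcp_pos'].round(4),2*np.degrees(np.arctan2(r[1],r[0])))
E
python3 avg.py; python3 -m inch '0 0 0 0 0 3;0 0 0 0 0 0' >/dev/null; python3 avg.py
```

```text
[ 0.49   2.006 -5.503  0.422 -0.047 -0.111] [ 0.5304 -0.1989  0.3612] 162.91934810641123
[-0.496  1.878 -5.44   0.331  0.079 -0.067] [ 0.5302 -0.1988  0.3613] 165.92707607214956
```

The zero mark is at 146.3° and the knob has gone about 0.3 rad past it. The moment rose from about 0.03 to 0.09 N m, so the shaft is at its stop and the spring lead is wound up. The knob also resists a 5 N pull now. I'll unwind the lead, relieve the forces and let go.

```bash
python3 -m inch '0 0 -0.4 0 0 -4;0 0 -0.4 0 0 -4;0 0.2 0 0 0 -4;0 0.2 0 0 0 -4;0 0 0 0 0 0'>/dev/null; python3 avg.py
python3 -m inch '0 0 0 0 0 0;0 0 0 0 0 0;0 0 0 0 0 0;0 0 0 0 0 0' 45
python3 -m inch '0 0 15 0 0 0;0 0 30 0 0 0;0 0 30 0 0 0;-11 7 0 0 0 0;-30 15 0 0 0 0;-30 15 0 0 0 0;0 0 0 0 0 0'
python3 - <<'E'
from h import *
p,d,c=grab('wrist','w8.png');np.savez('pics/w8.npz',p=p,d=d,**c);print(get_state()['tcp_pos'])
cv2.imwrite('pics/c6.png',cv2.cvtColor(p,cv2.COLOR_RGB2BGR))
print('axis px',proj(c,(.5328,-.2001,.204)),proj(c,(.5045,-.1812,.169)))
E
```

```text
[-2.121e+00 -5.140e-01  3.970e-01 -1.120e-01  4.040e-01  1.000e-03] [ 0.5305 -0.1988  0.3611] 150.01401661043275
time_s: 20.3
tcp_pos: [0.5307, -0.1983, 0.3607]
tcp_rot: [0.814, 3.034, 0.0]
wrist_force: [-0.0, -0.0, -0.4]
width: 0.0387
grip_force: 0.0
time_s: 21.0
tcp_pos: [0.4551, -0.159, 0.4346]
tcp_rot: [-0.812, -3.029, -0.002]
wrist_force: [-0.5, -0.0, -0.0]
width: 0.0383
grip_force: 0.0
[ 0.45717506 -0.16005841  0.43509932]
axis px (np.float64(319.70281963263653), np.float64(345.15821825606156)) (np.float64(322.24431805155956), np.float64(275.6317522739165))
```

View pics/c6.png

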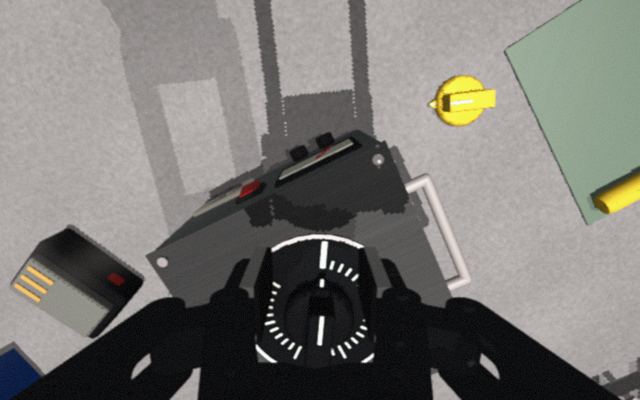

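The nose line at (321,283) points straight at the thick zero tick at (323,255). Now I check the angle and height by number.

Run:
```python
from h import *
N=np.load('pics/w8.npz');p,d=N['p'],N['d'];c={k:N[k] for k in('fx','fy','cx','cy','view')}
m=(p[235:350,300:345].min(2)>110).astype(np.uint8);n,l,s,ce=cv2.connectedComponentsWithStats(m)
for i in range(1,n):
    x0,y0=ce[i]+(300,235)
    if s[i,4]<15:continue
    Y,X=np.nonzero(l==i);z=dep(c,d,x0,y0)[2];zz=.161 if y0<270 else(.172 if y0<300 else .204)
    q=np.array([onz(c,a+300,b+235,zz)[:2] for a,b in zip(X,Y)],np.float32);v=cv2.fitLine(q,2,0,.01,.01).ravel()
    r=q.mean(0)-(.5328,-.2001);print(s[i,4],(x0,y0),'z',z.round(4),'line',np.degrees(np.arctan2(v[1],v[0]))%180,'radial',np.degrees(np.arctan2(r[1],r[0])),np.hypot(*r))
print('top',np.median([dep(c,d,u,v)[2] for u in range(314,328,2) for v in range(315,340,2)]))
```

```text
208 (np.float64(322.2355769230769), np.float64(237.34134615384616)) z 0.1608 line 58.176632 radial 147.94572384056463 0.0616298247084286
191 (np.float64(323.130890052356), np.float64(254.4607329842932)) z 0.1624 line 145.90001 radial 146.42961134458199 0.047666831810654925
35 (np.float64(331.57142857142856), np.float64(264.8857142857143)) z 0.1631 line 134.12935 radial 136.2390514488534 0.040056294482217765
37 (np.float64(340.0810810810811), np.float64(267.7837837837838)) z 0.1623 line 124.701096 radial 126.13559869520888 0.039869599359168915
32 (np.float64(321.5), np.float64(282.5)) z 0.1728 line 150.39482 radial 146.88081090159457 0.02990614022634376
155 (np.float64(320.23225806451615), np.float64(330.3354838709677)) z 0.2034 line 145.72263 radial 148.49257708749627 0.011659962621775523
19 (np.float64(339.3157894736842), np.float64(347.3157894736842)) z 0.1626 line 3.672251 radial 52.66946378629379 0.013500347515663518
top 0.20406983749900426
```

```bash
python3 -c "
from workcell import manip
print(manip.sign_off())"
```

```text
the job is handed in; nothing more can be done
None
```

The knob is back on the shaft, turned anticlockwise to the stop and released, and the job is handed in: it sits level with fully home (top at 0.204 m) and points within about 1° of the zero mark. I never read the 10–13 N tooth force on the way down, and an early pull lifted it back off the nut. After I pressed it down again (17 N) it held against a 5 N pull. I touched nothing else on the mat.

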